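Gauge coupler onto the bench air nipple

TASK

Check the air feed of the rework bench: first turn the red valve handle on the manifold to half open, its pointer on the green 45 degree mark. Then take the blue gauge coupler off its stand and press it squarely onto the tilted nipple until it snaps over the detent balls and goes fully home against the brass shoulder. Finish while still gripping the coupler and holding it fully home against the nipple's spring; leave the valve at half open and do not disturb the other things on the bench.

Things in the scene. Friction and masses are not known exactly. Their poses are not given: they have to be found in the camera images.
- valve (a joint): Opening angle of the red valve handle, rad: 0 closed (handle across the pipe, white pointer on the red mark, robot side), 0.785 half open (pointer on the green mark), 1.571 open (along the pipe, pointer towards the nipple). Grows counter-clockwise seen from above. Starts at 0 to 0.5. Stiff (0.08 N m), stays where left.
- valve_grip (a point): Point to grip, on the valve's vertical axis, 18 mm above the underside of the red handle: an upright bar 52 long, 14 wide, 28 high (mm), centred on the axis; underside 70 mm above the bench, 11 mm above the white dial disc (68 mm across). Turns with the handle: x along the bar, white pointer on its -x end, y across, z up.
- manifold: Fixed aluminium plate 90 x 250 x 12 mm with brass ball valve (axis at y = +85 mm), copper pipe along y and dark steel nipple block (50 x 55 mm, top 52 mm above the bench, at y = -85 mm). Origin: centre of its underside. Its place varies by about 10 cm and its yaw by up to 0.35 rad.
- nipple: Fixed steel nipple, tilted 25 degrees from vertical to the manifold's -x side. Origin: centre of its brass shoulder's flat top (32 mm wide), 70 mm above the bench; z: its axis, outwards. Post 12 mm wide, coned to 7 mm at z 21 to 26; 6 mm pin out to z 38; 3 sprung balls at z 16, 3 mm proud. The mouth meets them about 19 mm from the shoulder, takes 5 to 10 N, then snaps on; past them under 6 mm.
- pin (a joint): How far the sprung brass pin in the nipple's tip is pressed in, m: 0 out, 0.010 with the coupler fully home (mouth on the shoulder). Spring: 1.8 N plus 0.9 N per mm, about 11 N at home. The coupler first touches it with its mouth 10 mm from the shoulder; let go, the coupler is pushed back several mm.
- coupler: Loose gauge coupler, about 160 g, upright on its stand, mouth down over the post. Origin: centre of its mouth (underside); z: its axis, mouth to gauge. Steel collar 32 mm wide, z 0 to 38 mm; blue square grip 24 x 24 mm, sides along x and y, to 84; round gauge cap 24 mm wide, to 92. Bore: throat 14 mm wide, 5 deep, then chamber 20 mm wide to 28 mm deep.
- stand: Fixed parking stand: steel block 75 x 85 x 20 mm with a copper post (9 mm wide, 18 mm high on the block) that the coupler stands over, and a small open tray (60 x 25 x 14 mm) on the block, 40 mm from the post on the -y side. Origin: below the post, on the bench; z up.
- meter: Bystander: grey multimeter 190 x 90 x 48 mm, lying. Origin at the centre of its underside.
- board: Bystander: green circuit board 70 x 90 mm with components, 15 mm high. Origin at the centre of its underside.
- parts_box: Bystander: white open box with three compartments, 80 x 120 x 30 mm. Origin at the centre of its underside.
- driver: Bystander: yellow screwdriver 170 mm long, lying. Origin under its middle.
- spool: Bystander: grey spool 64 mm in diameter, 50 mm high. Origin at the centre of its underside.
- flux: Bystander: amber jar 40 mm in diameter, 75 mm high. Origin at the centre of its underside.

How it is judged:
By the outcome, as a careful person would: the job done as asked, in the order asked, and still so for the second after the job is handed in, while the arm keeps its last pose, push and grip.
It also fails if it takes over 54 s, if anything falls off the work surface, if the arm or the gripper's body presses on something with over 40 N, if the wrist force passes 120 N, or if a joint passes its speed limit or range.

ROBOT

A 7-joint arm with a two-finger parallel gripper is mounted at the origin on the work surface. World frame = base frame: x ahead of the robot, y to its left, z up, the work surface at z = 0. Lengths are in m, angles in rad, forces in N, time in s.
With the tool pointing down it reaches from about 0.425 to 0.95 m from the base axis. Payload 16.7 kg.
Tool frame: the origin (TCP) lies on the centre line of the jaws, within the pads' length; the fingertips stand 25 mm ahead of it and the grasp point (between the pads) lies 6 mm ahead of it; z points along the fingers, y is the line along which they close (so a half turn about z gives the same grasp; the last joint's range is limited). The gripper opens to 94 mm and grips with 3 to 60 N. Pads are 16 mm wide; open, the fingers measure 119 mm over their backs; the gripper's body (75 mm by 177 mm) begins 78 mm behind the grasp point.
Start: joints at [-1.304, 0.426, 0.074, 1.606, -0.034, 1.111, -0.067], TCP at [0.273, 0.617, 0.23] pointing down, gripper open.
Joint ranges: [-2.85, 2.85], [-0.5, 2.14], [-1.23, 1.37], [0.21, 2.46], [-1.02, 4.16], [0.16, 2.05], [-2.73, 2.73]. Speed limits (rad/s): [1.89, 1.89, 2.39, 2.39, 3.01, 3.01, 3.01].

INTERFACE

Orientations are given as a unit quaternion [w, x, y, z].
In Python, from cell import r gives the robot as it stands. The module is installed in compiled form; this text tells all that it offers.
- The arm moves only by the tool apply_moves, never from a script. Its argument "targets" is a list of rows, each an object with "travel": the shift along the world's x, y, z in m, a list of three; "yaw": the turn about the world's z in rad. A call has exactly 10 rows; each row shifts and turns the commanded pose from where the row before left it; what a row does not reach is not made up. A row lasts 1/12 s, in which the tool goes at most 41.7 mm and 7.16 degrees, less where a joint would pass 70% of its speed; a pose out of reach is approached as far as the arm can. A call is refused whole if a number of a shift passes 0.0417 or a number of a turn 0.125, either way. A call with a gripper value outside its range is refused whole. "grip" is the opening, from 0 (shut) to 1 (fully open), set as the call begins (left out, the last holds). The fingers move at their own pace and stop on an object; "force" is the grip in N (left out, the last holds). Time passes only in rows, so rows that do not move let the fingers close, or fill a call up. It gives the time, the measured TCP pose, the force, the opening and the grip force at its end, in the units of the state.
- r.sense(): the state, without advancing time (a new reading comes with each control period).
- r.capture(name): name is "scene" or "top"; returns a dict with "pixels" (480x640x3 uint8, red, green, blue), "fovy" (degrees; the focal length in pixels is half the picture's height over the tangent of half this angle, whatever the lens; pixels are square), "cx", "cy" (the principal point, pixels), "dist_coeffs" ([k1, k2, p1, p2, k3] as OpenCV has them; the pictures are not rectified), "rvec" (rotation vector, rad) and "tvec" (3), from world to camera coordinates, as OpenCV has them. Camera axes: x right, y down, z forward; pixel columns grow to the right and rows downward; lengths in m; the calibration is good to about 2 mm. A picture is of the moment at which its call begins. There is no depth.
- r.close_job(): hands the job in; it is judged then, once.
Trained networks look in a picture, given as the dict that the camera call returned (one of the last four; its "shot" number tells which), for a name from the list of things; names that differ only in an ending like _2 or _b are one class to them, and where a whole thing is asked for, a point or a joint stands for the part that bears it (a point fixed in the world has none). Each returns a list of dicts, best first, with "p" (0 to 1); they miss things now and then, are a little off and sometimes report something else, mostly with a low value. They report only what shows in the picture. A call takes as long as a camera call.
- r.silhouettes(picture, thing): "mask" (480x640 bool, what is visible of it).
- r.landmark_of(picture, thing): "xyz" ([x, y, z] in m, in world coordinates, good to about 4 mm: a listed point, or the origin of a listed thing).
The state is a dict: "time_s": time; "joints": joint angles; "dq": joint speeds; "effort": joint torques, N m; "eef_pos": TCP position; "tcp_rot": TCP orientation; "contact_force": force on the tool from outside, world axes, zero at the start; "torque": the same for the moment, N m; "grip_width": finger opening in m; "grasp_force": force on a finger pad.
Only numpy, scipy, OpenCV 4.12 (cv2) and the standard library are available. Lean on these libraries where they do the work, as an engineer would, in place of code of your own. Each camera call takes 0.05 s, during which the arm holds its last target. There are 200 camera calls.

## Working session

There is one attempt and no reset: what is moved stays moved. The work goes in short steps, Python scripts to look and compute and a tool call to move; the robot and the scene stay as the last step left them, time stands still between calls to the robot, and variables do not carry over. Pictures are saved under pics/ and viewed, at most 10 in all, crops included, and the job is handed in when it is done.

Besides the shell and the picture viewer there is one more tool, called after "Emit:" as name(argument=value, ...), one argument or row to a line, values as JSON. apply_moves: Moves the arm, as the interface text tells. Its arguments: {"type":"object","properties":{"targets":{"type":"array"},"grip":{"type":"number"},"force":{"type":"number"}},"required":["targets"]}

```bash
mkdir -p pics; cat >h.py <<'E'
from cell import r
import numpy as np, cv2
def cam(c):
    f=240/np.tan(np.radians(c["fovy"])/2)
    return np.array([[f,0,c["cx"]],[0,f,c["cy"]],[0,0,1.]]),np.array(c["dist_coeffs"],float),np.array(c["rvec"],float),np.array(c["tvec"],float)
def proj(c,P):
    K,d,rv,tv=cam(c); return cv2.projectPoints(np.array(P,float).reshape(-1,1,3),rv,tv,K,d)[0].reshape(-1,2)
def ray(c,uv):
    K,d,rv,tv=cam(c); n=cv2.undistortPoints(np.array(uv,float).reshape(-1,1,2),K,d).reshape(-1,2)
    R=cv2.Rodrigues(rv)[0]; return -R.T@tv.ravel(), np.c_[n,np.ones(len(n))]@R
def atz(c,uv,z):
    o,D=ray(c,uv); return o+D*((z-o[2])/D[:,2])[:,None]
def save(c,n): cv2.imwrite("pics/"+n,c["pixels"][:,:,::-1])
E
python3 - <<'E'
from h import *
np.set_printoptions(precision=4,suppress=True)
for n in("scene","top"):
    c=r.capture(n); save(c,n+"0.png"); print(n,c["fovy"],c["dist_coeffs"],ray(c,[[320,240]]))
    for t in "valve valve_grip manifold nipple coupler stand meter board parts_box driver spool flux".split():
        L=r.landmark_of(c,t); print(t,[(np.array(l["xyz"]).round(4),round(l["p"],2)) for l in L[:2]])
print(r.sense())
E
```

```text
scene 52.18209005072832 [-0.0596  0.      0.      0.      0.    ] (array([ 1.0704, -0.1947,  0.9842]), array([[-0.4564,  0.2379, -0.8575]]))Traceback (most recent call last):
  File "<stdin>", line 6, in <module>
ValueError: it knows: board, coupler, driver, flux, manifold, meter, nipple, parts_box, spool, stand, valve_grip
```

```bash
python3 - <<'E'
from h import *
np.set_printoptions(precision=4,suppress=True)
for n in("scene","top"):
    c=r.capture(n); save(c,n+"1.png"); print(n,c["fovy"],c["dist_coeffs"],ray(c,[[320,240]]))
    for t in "valve_grip manifold nipple coupler stand meter board parts_box driver spool flux".split():
        L=r.landmark_of(c,t); print(t,[(np.array(l["xyz"]).round(4),round(l["p"],2),proj(c,l["xyz"]).round()) for l in L[:2]])
print(r.sense())
E
```

```text
scene 52.18209005072832 [-0.0596  0.      0.      0.      0.    ] (array([ 1.0704, -0.1947,  0.9842]), array([[-0.4564,  0.2379, -0.8575]]))
valve_grip [(array([0.5736, 0.2037, 0.0899]), 0.63, array([[377., 209.]]))]
manifold [(array([ 0.5414,  0.4898, -0.0018]), 0.46, array([[464., 181.]]))]
nipple [(array([0.5196, 0.0368, 0.0667]), 0.78, array([[299., 222.]]))]
coupler [(array([ 0.464 , -0.2396,  0.0206]), 0.63, array([[177., 257.]])), (array([ 0.7555, -0.2089,  0.0001]), 0.48, array([[236., 371.]]))]
stand [(array([ 0.4661, -0.2363,  0.0033]), 0.79, array([[180., 261.]]))]
meter [(array([ 0.5392,  0.4892, -0.0016]), 0.6, array([[464., 181.]])), (array([ 0.7056, -0.3491, -0.0004]), 0.27, array([[162., 377.]]))]
board [(array([0.4228, 0.309 , 0.001 ]), 0.65, array([[381., 170.]])), (array([0.5205, 0.0373, 0.0681]), 0.6, array([[299., 222.]]))]
parts_box [(array([ 0.5388,  0.4909, -0.0016]), 0.73, array([[464., 181.]])), (array([0.7719, 0.0464, 0.0023]), 0.65, array([[352., 328.]]))]
driver [(array([ 0.756 , -0.2132,  0.0019]), 0.69, array([[234., 372.]]))]
spool [(array([ 0.7068, -0
[... 1035 characters left out ...]
0.59, array([[427., 186.]]))]
spool [(array([ 0.7086, -0.3526, -0.0015]), 0.56, array([[483., 204.]]))]
flux [(array([0.7074, 0.3208, 0.0027]), 0.77, array([[220., 207.]]))]
{'time_s': 1.25, 'joints': array([-1.3045,  0.4261,  0.0739,  1.606 , -0.0341,  1.1108, -0.0671]), 'dq': array([-0.0002, -0.0009, -0.0004,  0.0003, -0.0009, -0.0014,  0.0013]), 'effort': array([ -0.0006, -93.5539,   3.6623, -45.4539,  -0.0492,   0.0134,
        -0.    ]), 'eef_pos': array([0.2727, 0.6174, 0.2304]), 'tcp_rot': array([-0.    ,  0.2065,  0.9785, -0.    ]), 'contact_force': array([ 0.1771, -0.007 , -0.2549]), 'torque': array([-0.0228, -0.0567,  0.0257]), 'grasp_force': 0.0, 'grip_width': 0.09382186985280708}
```

View pics/scene1.png

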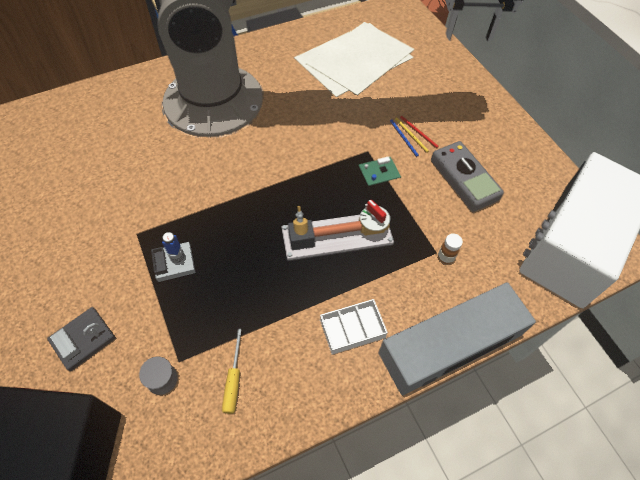

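View pics/top1.png

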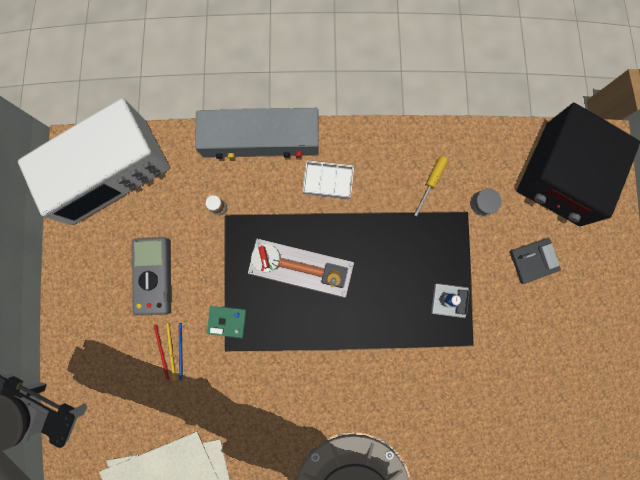

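```bash
python3 - <<'E'
from h import *
np.set_printoptions(precision=4,suppress=True)
c=r.capture("top");s=r.capture("scene")
def rect(c,m,z):
    m=(m.astype(np.uint8)); n,l,st,_=cv2.connectedComponentsWithStats(m); m=(l==1+st[1:,4].argmax()).astype(np.uint8)
    p=cv2.findContours(m,cv2.RETR_EXTERNAL,cv2.CHAIN_APPROX_NONE)[0][0].reshape(-1,2)
    q=atz(c,p,z)[:,:2]*1000; return cv2.minAreaRect(q.astype(np.float32)),q
for t,z in(("manifold",.012),("stand",.02),("coupler",.084)):
    for nm,k in(("top",c),("scene",s)):
        L=r.silhouettes(k,t)
        if L: print(t,nm,L[0]["p"],L[0]["mask"].sum(),rect(k,L[0]["mask"],z)[0])
# colour
for nm,k,(u,v) in(("top",c,(263,257)),("scene",s,(377,209))):
    I=k["pixels"].astype(int); red=(I[...,0]>120)&(I[...,1]<60)&(I[...,2]<60)
    w=np.zeros_like(red);w[v-18:v+19,u-18:u+19]=1; red&=w>0
    print(nm,"red",red.sum(),rect(k,red,.098)[0])
    H=cv2.cvtColor(k["pixels"],cv2.COLOR_RGB2HSV).astype(int)
    g=(abs(H[...,0]-60)<20)&(H[...,1]>90)&(H[...,2]>60)&(w>0); print("green",g.sum(),atz(k,np.argwhere(g)[:,::-1].mean(0)[None],.059) if g.any() else 0)
def crop(k,u,v,n,h=36): return cv2.resize(k["pixels"][v-h:v+h,u-h:u+h,::-1],(390,390),interpolation=cv2.INTER_CUBIC)
cv2.imwrite("pics/c2.png",np.vstack([np.hstack([crop(c,263,257,0),crop(c,450,299,0)]),np.hstack([crop(s,377,209,0),crop(s,175,250,0)])])[:,:])
a=cv2.imread("pics/c2.png");cv2.imwrite("pics/c2.png",cv2.resize(a,(600,600)))
E
```

```text
manifold top 0.69 3693 ((552.0527954101562, 117.91693115234375), (251.4378662109375, 92.40338134765625), 75.45938873291016)
manifold scene 0.7 4135 ((536.3788452148438, 126.05548095703125), (259.6534423828125, 141.51625061035156), 74.67613220214844)
stand top 0.74 913 ((465.06646728515625, -250.5343475341797), (93.04978942871094, 76.88212585449219), 83.12733459472656)
stand scene 0.57 1040 ((469.31463623046875, -248.6625213623047), (89.27361297607422, 88.20783996582031), 80.07192993164062)
coupler top 0.79 208 ((465.45098876953125, -233.70736694335938), (45.42860794067383, 27.963022232055664), 88.50155639648438)
coupler scene 0.83 468 ((477.1224060058594, -237.23623657226562), (82.72111511230469, 33.48713684082031), 5.770069599151611)
top red 86 ((573.0804443359375, 199.43971252441406), (47.647621154785156, 11.701996803283691), 13.761652946472168)
green 7 [[0.5508 0.1871 0.059 ]]
scene red 49 ((576.451171875, 198.6476593017578), (51.428104400634766, 10.526142120361328), 12.642054557800293)
green 6 [[0.5543 0.1887 0.059 ]]
```

View pics/c2.png

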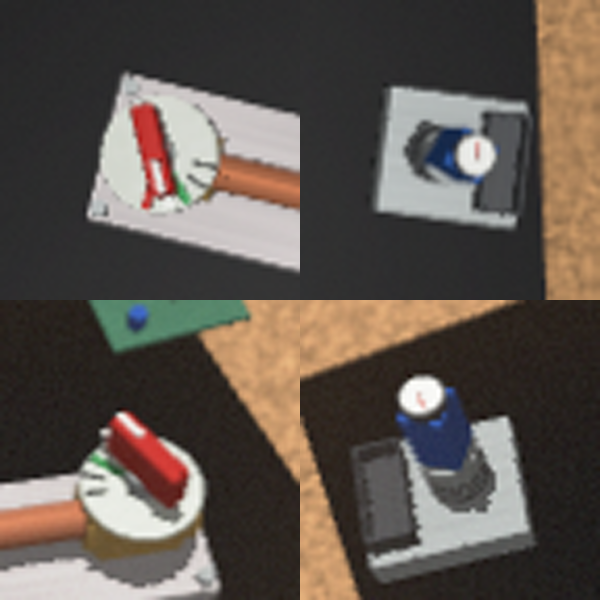

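The top view shows the manifold with its valve at (263,257) and nipple block at (334,278); in the scene view they are at (377,209) and (299,222). The pointer is short of the green mark. The coupler stands upright on its stand at (450,295), with the tray on its -y side.

Emit:
apply_moves(
  targets=[
    {"travel":[0.02,-0.0277,0],"yaw":0.0647},
    {"travel":[0.02,-0.0277,0],"yaw":0.0647},
    {"travel":[0.02,-0.0277,0],"yaw":0.0647},
    {"travel":[0.02,-0.0277,0],"yaw":0.0647},
    {"travel":[0.02,-0.0277,0],"yaw":0.0647},
    {"travel":[0.02,-0.0277,0],"yaw":0.0647},
    {"travel":[0.02,-0.0277,0],"yaw":0.0647},
    {"travel":[0.02,-0.0277,0],"yaw":0.0647},
    {"travel":[0.02,-0.0277,0],"yaw":0.0647},
    {"travel":[0.02,-0.0277,0],"yaw":0.0647},
  ],
  grip=0.6,
  force=30,
)

```text
time_s: 2.48
eef_pos: [0.4735, 0.339, 0.2307]
tcp_rot: [0.0, -0.117, 0.993, 0.0]
contact_force: [0.7, 0.1, 1.1]
grip_width: 0.0564
grasp_force: 0.0
```

Emit:
apply_moves(
  targets=[
    {"travel":[0.02,-0.0277,0],"yaw":0},
    {"travel":[0.02,-0.0277,0],"yaw":0},
    {"travel":[0.02,-0.0277,0],"yaw":0},
    {"travel":[0.02,-0.0277,0],"yaw":0},
    {"travel":[0.02,-0.0277,0],"yaw":0},
    {"travel":[0,0,-0.015],"yaw":0},
    {"travel":[0,0,-0.03],"yaw":0},
    {"travel":[0,0,-0.03],"yaw":0},
    {"travel":[0,0,-0.015],"yaw":0},
    {"travel":[0,0,0],"yaw":0},
  ],
)

```text
time_s: 3.32
eef_pos: [0.5709, 0.2012, 0.1371]
tcp_rot: [-0.002, -0.115, 0.993, -0.001]
contact_force: [0.5, -0.2, -1.0]
grip_width: 0.0563
grasp_force: 0.0
```

Emit:
apply_moves(
  targets=[
    {"travel":[0.001,0,-0.015],"yaw":0},
    {"travel":[0.001,0,-0.014],"yaw":0},
    {"travel":[0,0,-0.01],"yaw":0},
    {"travel":[0,0,-0.004],"yaw":0},
    {"travel":[0,0,0],"yaw":0},
    {"travel":[0,0,0],"yaw":0},
    {"travel":[0,0,0],"yaw":0},
    {"travel":[0,0,0],"yaw":0},
    {"travel":[0,0,0],"yaw":0},
    {"travel":[0,0,0],"yaw":0},
  ],
)

```text
time_s: 4.15
eef_pos: [0.5748, 0.202, 0.0979]
tcp_rot: [0.0, -0.115, 0.993, 0.0]
contact_force: [-0.3, 0.3, -1.0]
grip_width: 0.0565
grasp_force: 0.0
```

Emit:
apply_moves(
  targets=[
    {"travel":[0,0,0],"yaw":0},
    {"travel":[0,0,0],"yaw":0},
    {"travel":[0,0,0],"yaw":0},
    {"travel":[0,0,0],"yaw":0},
    {"travel":[0,0,0],"yaw":0},
    {"travel":[0,0,0],"yaw":0},
    {"travel":[0,0,0],"yaw":0},
    {"travel":[0,0,0],"yaw":0},
    {"travel":[0,0,0],"yaw":0},
    {"travel":[0,0,0],"yaw":0},
  ],
  grip=0,
  force=30,
)

```text
time_s: 4.98
eef_pos: [0.5749, 0.201, 0.0975]
tcp_rot: [0.0, -0.115, 0.993, -0.0]
contact_force: [0.0, -5.2, 1.7]
grip_width: 0.0136
grasp_force: 30.0
```

Emit:
apply_moves(
  targets=[
    {"travel":[0,0,0],"yaw":0.05},
    {"travel":[0,0,0],"yaw":0.05},
    {"travel":[0,0,0],"yaw":0.05},
    {"travel":[0,0,0],"yaw":0.05},
    {"travel":[0,0,0],"yaw":0.05},
    {"travel":[0,0,0],"yaw":0.05},
    {"travel":[0,0,0],"yaw":0},
    {"travel":[0,0,0],"yaw":0},
    {"travel":[0,0,0],"yaw":0},
    {"travel":[0,0,0],"yaw":0},
  ],
)

```text
time_s: 5.82
eef_pos: [0.5749, 0.2011, 0.0975]
tcp_rot: [-0.0, -0.262, 0.965, -0.0]
contact_force: [1.2, -5.3, 1.2]
grip_width: 0.0136
grasp_force: 30.0
```

Emit:
apply_moves(
  targets=[
    {"travel":[0,0,0],"yaw":0},
    {"travel":[0,0,0],"yaw":0},
    {"travel":[0,0,0],"yaw":0},
    {"travel":[0,0,0.01],"yaw":0},
    {"travel":[0,0,0.02],"yaw":0},
    {"travel":[0,0,0.03],"yaw":0},
    {"travel":[0,0,0.03],"yaw":0},
    {"travel":[-0.01,-0.04,0.03],"yaw":-0.1},
    {"travel":[-0.01,-0.04,0.01],"yaw":-0.1},
    {"travel":[-0.01,-0.04,0],"yaw":-0.1},
  ],
  grip=0.6,
)

```text
time_s: 6.65
eef_pos: [0.5474, 0.0898, 0.2252]
tcp_rot: [0.002, -0.114, 0.994, 0.001]
contact_force: [1.2, -0.7, -0.2]
grip_width: 0.0565
grasp_force: 0.0
```

Emit:
apply_moves(
  targets=[
    {"travel":[-0.01,-0.04,0],"yaw":-0.1},
    {"travel":[-0.01,-0.04,0],"yaw":-0.1},
    {"travel":[-0.01,-0.04,0],"yaw":-0.1},
    {"travel":[-0.01,-0.04,0],"yaw":-0.05},
    {"travel":[-0.01,-0.04,0],"yaw":0},
    {"travel":[-0.01,-0.04,0],"yaw":0},
    {"travel":[-0.01,-0.02,0],"yaw":0},
    {"travel":[0,0,0],"yaw":0},
    {"travel":[0,0,0],"yaw":0},
    {"travel":[0,0,0],"yaw":0},
  ],
)

```text
time_s: 7.48
eef_pos: [0.4771, -0.1692, 0.2223]
tcp_rot: [0.0, 0.059, 0.998, 0.0]
contact_force: [0.1, 0.3, -0.2]
grip_width: 0.0565
grasp_force: 0.0
```

```bash
python3 - <<'E'
from h import *
np.set_printoptions(precision=4,suppress=True)
c=r.capture("top");s=r.capture("scene")
for nm,k,(u,v) in(("top",c,(263,257)),("scene",s,(377,209))):
    I=k["pixels"].astype(int); red=(I[...,0]>110)&(I[...,1]<70)&(I[...,2]<70)
    w=np.zeros_like(red);w[v-18:v+19,u-18:u+19]=1; red&=w>0
    q=atz(k,np.argwhere(red)[:,::-1],.098)[:,:2]*1000
    print(nm,"red",red.sum(),cv2.minAreaRect(q.astype(np.float32)), "pca",[np.degrees(np.arctan2(a[1],a[0])) for a in [np.linalg.svd(q-q.mean(0))[2][0]]])
    for t in "coupler stand nipple manifold valve_grip".split():
        L=r.landmark_of(k,t); print(t,[(np.array(l["xyz"]).round(4),round(l["p"],2)) for l in L[:2]])
    # blue cap white: centroid
def crop(k,u,v,h=36): return cv2.resize(k["pixels"][v-h:v+h,u-h:u+h,::-1],(300,300),interpolation=cv2.INTER_CUBIC)
cv2.imwrite("pics/c3.png",np.vstack([np.hstack([crop(c,263,257),crop(c,334,278,20)]),np.hstack([crop(s,377,209),crop(s,175,250,20)])]))
E
```

```text
top red 102 ((570.3588256835938, 198.8485565185547), (53.12991714477539, 24.31305694580078), 13.183418273925781) pca [np.float64(-157.19564922479253)]
coupler []
stand [(array([ 0.4729, -0.2384,  0.0011]), 0.66)]
nipple [(array([0.5205, 0.035 , 0.0715]), 0.72), (array([ 0.7096, -0.3547,  0.003 ]), 0.56)]
manifold [(array([0.5502, 0.1136, 0.0031]), 0.63)]
valve_grip [(array([0.5762, 0.2028, 0.0901]), 0.63)]
scene red 97 ((578.4400634765625, 200.13121032714844), (53.75900650024414, 16.052776336669922), 30.714359283447266) pca [np.float64(33.85231768489617)]
coupler [(array([ 0.4658, -0.24  ,  0.0222]), 0.8), (array([ 0.4272,  0.3088, -0.    ]), 0.71)]
stand [(array([ 0.4679, -0.2335,  0.003 ]), 0.56)]
nipple [(array([0.5167, 0.038 , 0.0665]), 0.79)]
manifold [(array([0.5577, 0.1188, 0.0037]), 0.62), (array([ 0.7575, -0.2118, -0.0028]), 0.52)]
valve_grip [(array([0.5749, 0.2034, 0.0854]), 0.67)]
```

View pics/c3.png

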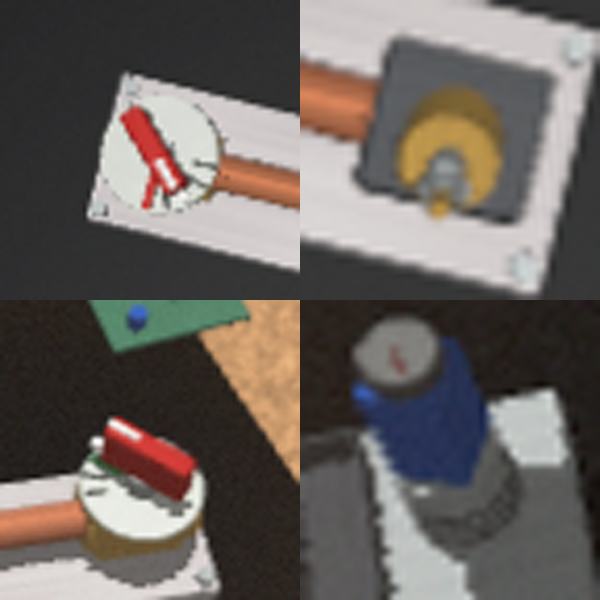

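```bash
python3 - <<'E'
from h import *
np.set_printoptions(precision=4,suppress=True)
c=r.capture("top");s=r.capture("scene")
print("cap top",atz(c,[[456,300.4]],.112),"cap scene",atz(s,[[139+121/4.167,214+97/4.167]],.112))
print("pin tip->origin",atz(c,[[332.4,285.6]],.1044)[0,:2]-.01606*np.array([-.968,.2504]),"shoulder",atz(c,[[334,278.9]],.07))
# stand yaw from grey block pixels (scene)
for t,z in(("stand",.02),("manifold",.012)):
  for k in (c,s):
    L=r.silhouettes(k,t)
    if not L: continue
    m=L[0]["mask"].astype(np.uint8); p=cv2.findContours(m,0,1)[0]; p=max(p,key=len).reshape(-1,2)
    e=cv2.HoughLinesP(cv2.Canny(m*255,50,150),1,np.pi/360,12,minLineLength=14,maxLineGap=3)
    for l in e.reshape(-1,4)[:8]:
        a=atz(k,l.reshape(2,2),z)[:,:2]; d=a[1]-a[0]; print(t,a.ravel(),round(float(np.linalg.norm(d)),3),round(float(np.degrees(np.arctan2(d[1],d[0])))%90,1))
E
```

```text
cap top [[ 0.4646 -0.2388  0.112 ]] cap scene [[ 0.4686 -0.2379  0.112 ]]
pin tip->origin [0.5196 0.0381] shoulder [[0.5203 0.0373 0.07  ]]Traceback (most recent call last):
  File "<stdin>", line 13, in <module>
AttributeError: 'NoneType' object has no attribute 'reshape'
```

Emit:
apply_moves(
  targets=[
    {"travel":[-0.0055,-0.034,0],"yaw":0},
    {"travel":[-0.005,-0.035,-0.005],"yaw":0},
    {"travel":[0,0,-0.02],"yaw":0},
    {"travel":[0,0,-0.025],"yaw":0},
    {"travel":[0,0,-0.025],"yaw":0},
    {"travel":[0,0,-0.025],"yaw":0},
    {"travel":[0,0,-0.02],"yaw":0},
    {"travel":[0,0,-0.01],"yaw":0},
    {"travel":[0,0,-0.004],"yaw":0},
    {"travel":[0,0,0],"yaw":0},
  ],
)

```text
time_s: 9.07
eef_pos: [0.466, -0.239, 0.0875]
tcp_rot: [-0.0, 0.059, 0.998, 0.0]
contact_force: [-0.4, -0.3, 0.7]
grip_width: 0.056
grasp_force: 0.0
```

Emit:
apply_moves(
  targets=[
    {"travel":[0,0,0],"yaw":0},
    {"travel":[0,0,0],"yaw":0},
    {"travel":[0,0,0],"yaw":0},
    {"travel":[0,0,0],"yaw":0},
    {"travel":[0,0,0],"yaw":0},
    {"travel":[0,0,0],"yaw":0},
    {"travel":[0,0,0],"yaw":0},
    {"travel":[0,0,0],"yaw":0},
    {"travel":[0,0,0],"yaw":0},
    {"travel":[0,0,0],"yaw":0},
  ],
  grip=0,
  force=10,
)

```text
time_s: 9.9
eef_pos: [0.4666, -0.239, 0.0883]
tcp_rot: [0.0, 0.059, 0.998, 0.0]
contact_force: [-1.1, 0.8, 7.2]
grip_width: 0.031
grasp_force: 10.0
```

```bash
python3 - <<'E'
from h import *
c=r.capture("top");s=r.capture("scene")
def crop(k,u,v,h=30): return cv2.resize(k["pixels"][v-h:v+h,u-h:u+h,::-1],(400,400),interpolation=cv2.INTER_CUBIC)
cv2.imwrite("pics/c4.png",np.hstack([crop(c,450,299,40),crop(s,175,245)]))
print(r.sense())
E
```

```text
{'time_s': 10.0, 'joints': array([ 0.03559278,  0.38508103,  0.3828896 ,  2.08348515, -0.21762467,
        0.70938596,  2.0109155 ]), 'dq': array([ 7.18517056e-04,  8.50397513e-04,  7.52102410e-04, -5.38493887e-04,
       -6.27225417e-04, -8.99393940e-05, -2.61084313e-04]), 'effort': array([ 4.96222861e-01, -6.75773692e+01,  8.06097776e+00, -3.05582535e+01,
        2.47342614e-01, -2.99471403e-01,  1.74309936e-02]), 'eef_pos': array([ 0.46660045, -0.23903087,  0.08830225]), 'tcp_rot': array([4.60290584e-04, 5.93845313e-02, 9.98235075e-01, 7.32770558e-07]), 'contact_force': array([-0.27289769,  1.4957279 ,  7.19389782]), 'torque': array([ 0.30469387,  0.12985393, -0.01176132]), 'grasp_force': 10.001358669251204, 'grip_width': 0.03140038006477531}
```

View pics/c4.png

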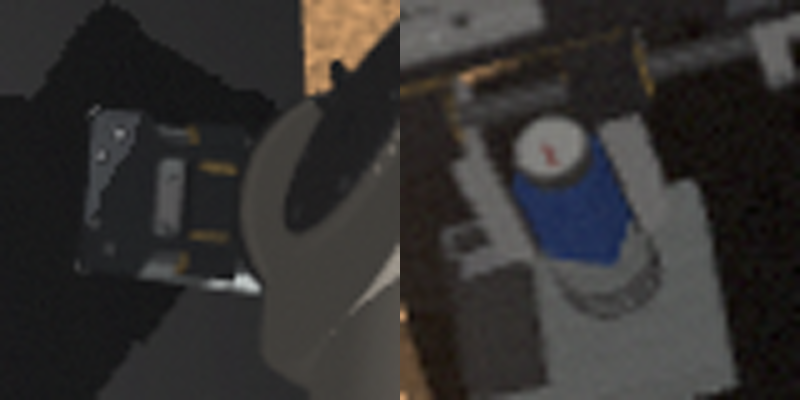

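```bash
python3 - <<'E'
from h import *
np.set_printoptions(precision=1,suppress=True)
s=r.capture("scene")
I=s["pixels"].astype(int); B=(I[...,2]-I[...,0]>30)&(I[...,2]>50); w=np.zeros_like(B);w[225:262,155:195]=1;B=(B&(w>0))
res=[]
for x in np.arange(.460,.474,.002):
 for y in np.arange(-.244,-.232,.002):
  for ph in range(-46,45,3):
   a=np.radians(ph);R=np.array([[np.cos(a),-np.sin(a)],[np.sin(a),np.cos(a)]])
   q=np.array([[1,1],[1,-1],[-1,-1],[-1,1]])*.012@R.T+[x,y]
   P=np.vstack([np.c_[q,np.full(4,z)] for z in(.058,.104)])
   S=8;m=np.zeros((40*S,40*S),np.uint8); uv=((proj(s,P)-[155,225]+.5)*S).astype(np.int32)
   cv2.fillConvexPoly(m,cv2.convexHull(uv),255)
   # remove cap
   t=np.linspace(0,6.28,24);C=np.vstack([np.c_[x+.012*np.cos(t),y+.012*np.sin(t),np.full(24,z)] for z in(.105,.112)])
   cv2.fillConvexPoly(m,cv2.convexHull(((proj(s,C)-[155,225]+.5)*S).astype(np.int32)),0)
   m=cv2.resize(m,(40,40),interpolation=cv2.INTER_AREA)/255.
   b=B[225:265,155:195]
   res.append((np.abs(m-b).sum(),x,y,ph))
res.sort(); print(B.sum()); 
for q in res[:12]: print(np.round(q,3))
for p0 in range(-46,45,6): print(p0,round(min(q[0] for q in res if abs(q[3]-p0)<3.1),1),end="; ")
E
```

```text
170
[ 35.    0.5  -0.2 -10. ]
[ 35.1   0.5  -0.2 -13. ]
[35.6  0.5 -0.2 -7. ]
[ 38.5   0.5  -0.2 -10. ]
[ 38.5   0.5  -0.2 -13. ]
[ 38.7   0.5  -0.2 -16. ]
[38.8  0.5 -0.2 17. ]
[38.9  0.5 -0.2 20. ]
[ 39.4   0.5  -0.2 -19. ]
[39.6  0.5 -0.2 -7. ]
[39.6  0.5 -0.2 -4. ]
[40.4  0.5 -0.2 23. ]
-46 51.4; -40 50.0; -34 48.2; -28 43.3; -22 39.4; -16 35.1; -10 35.0; -4 35.6; 2 44.9; 8 45.1; 14 38.8; 20 38.8; 26 40.4; 32 45.4; 38 49.2; 44 51.0;
```

```bash
python3 - <<'E'
from h import *
np.set_printoptions(precision=1,suppress=True)
s=r.capture("scene")
for ph in(-25,-15,-10,-5,10,17,25):
   a=np.radians(ph);R=np.array([[np.cos(a),-np.sin(a)],[np.sin(a),np.cos(a)]])
   q=np.array([[1,-1],[1,1],[-1,1],[-1,-1]])*.012@R.T+[.4665,-.2385]
   print(ph,proj(s,np.c_[q,np.full(4,.058)]).ravel())
E
```

```text
-25 [167.2 254.3 178.2 254.3 179.7 244.8 168.8 244.7]
-15 [168.1 255.  179.2 253.4 178.8 244.  167.8 245.6]
-10 [168.6 255.4 179.6 252.9 178.3 243.7 167.4 246.1]
-5 [169.1 255.6 180.  252.4 177.8 243.4 167.  246.6]
10 [171.  256.2 180.9 250.7 175.9 242.9 166.1 248.3]
17 [171.9 256.3 181.2 249.9 175.  242.8 165.8 249.1]
25 [173.  256.3 181.3 249.  173.9 242.8 165.7 250. ]
```

Emit:
apply_moves(
  targets=[
    {"travel":[0,0,0],"yaw":0},
    {"travel":[0,0,0],"yaw":0},
    {"travel":[0,0,0.001],"yaw":0},
    {"travel":[0,0,0.001],"yaw":-0.079},
    {"travel":[0,0,0],"yaw":-0.079},
    {"travel":[0,0,0],"yaw":-0.079},
    {"travel":[0,0,0],"yaw":-0.079},
    {"travel":[0,0,0],"yaw":-0.079},
    {"travel":[0,0,0],"yaw":0},
    {"travel":[0,0,0],"yaw":0},
  ],
  grip=0.5,
)

```text
time_s: 10.93
eef_pos: [0.4661, -0.2389, 0.0898]
tcp_rot: [-0.0, 0.253, 0.968, -0.0]
contact_force: [-0.5, -0.4, -0.5]
grip_width: 0.047
grasp_force: 0.0
```

Emit:
apply_moves(
  targets=[
    {"travel":[0,0,0],"yaw":0},
    {"travel":[0,0,0],"yaw":0},
    {"travel":[0,0,0],"yaw":0},
    {"travel":[0,0,0],"yaw":0},
    {"travel":[0,0,0],"yaw":0},
    {"travel":[0,0,0],"yaw":0},
    {"travel":[0,0,0],"yaw":0},
    {"travel":[0,0,0],"yaw":0},
    {"travel":[0,0,0],"yaw":0},
    {"travel":[0,0,0],"yaw":0},
  ],
  grip=0,
  force=10,
)

```text
time_s: 11.77
eef_pos: [0.4662, -0.2391, 0.0898]
tcp_rot: [0.0, 0.254, 0.967, -0.0]
contact_force: [0.5, 0.2, 0.1]
grip_width: 0.0247
grasp_force: 9.8
```

Emit:
apply_moves(
  targets=[
    {"travel":[0,0,0.003],"yaw":0},
    {"travel":[0,0,0.003],"yaw":0},
    {"travel":[-0.0039,0.0022,-0.0005],"yaw":0},
    {"travel":[-0.0039,0.0022,-0.0005],"yaw":0},
    {"travel":[-0.0039,0.0022,-0.0007],"yaw":0},
    {"travel":[-0.0039,0.0022,-0.0007],"yaw":0},
    {"travel":[-0.0039,0.0022,-0.0008],"yaw":0},
    {"travel":[-0.0038,0.0022,-0.0008],"yaw":0},
    {"travel":[0,0,0],"yaw":0},
    {"travel":[0,0,0],"yaw":0},
  ],
)

```text
time_s: 12.6
eef_pos: [0.4423, -0.2255, 0.0917]
tcp_rot: [-0.001, 0.254, 0.967, 0.0]
contact_force: [-0.2, 0.7, -1.2]
grip_width: 0.0242
grasp_force: 10.0
```

```bash
python3 - <<'E'
from h import *
c=r.capture("top");s=r.capture("scene")
def crop(k,u,v,h=30): return cv2.resize(k["pixels"][v-h:v+h,u-h:u+h,::-1],(400,400),interpolation=cv2.INTER_CUBIC)
cv2.imwrite("pics/c5.png",np.hstack([crop(c,450,299,40),crop(s,175,245)]))
print(r.landmark_of(s,"coupler"),r.sense())
E
```

```text
[{'xyz': [0.4677, -0.2374, 0.0264], 'p': 0.56}] {'time_s': 12.75, 'joints': array([-0.06913007,  0.3544729 ,  0.49232121,  2.14388046, -0.2574366 ,
        0.69967063,  1.65273664]), 'dq': array([ 0.00164679,  0.0005809 , -0.00169279, -0.00400652, -0.00033164,
       -0.00293228,  0.00028391]), 'effort': array([-8.27319408e-02, -6.49617505e+01,  8.68981361e+00, -3.18934572e+01,
        2.74323765e-02,  7.11648725e-02, -5.44410559e-04]), 'eef_pos': array([ 0.44261014, -0.22579001,  0.09169125]), 'tcp_rot': array([-3.84790528e-04,  2.54124779e-01,  9.67171365e-01, -8.20232976e-07]), 'contact_force': array([ 0.60811117,  0.21344242, -1.43748312]), 'torque': array([-0.0006097 ,  0.00963489, -0.00319585]), 'grasp_force': 9.999205016065389, 'grip_width': 0.023747904460894923}
```

View pics/c5.png

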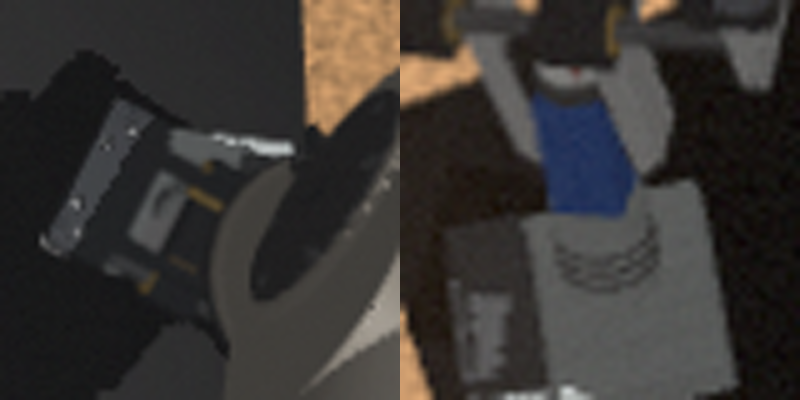

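Emit:
apply_moves(
  targets=[
    {"travel":[0,0,0],"yaw":0},
    {"travel":[0,0,0],"yaw":0},
    {"travel":[0,0,0],"yaw":0},
    {"travel":[0,0,0.01],"yaw":0},
    {"travel":[0,0,0.02],"yaw":0},
    {"travel":[0,0,0.025],"yaw":0},
    {"travel":[0,0,0.025],"yaw":0},
    {"travel":[0,0,0.02],"yaw":0},
    {"travel":[0.003,0.02,0.002],"yaw":0.03},
    {"travel":[0.003,0.03,0],"yaw":0.03},
  ],
  grip=0,
  force=45,
)

```text
time_s: 13.58
eef_pos: [0.4493, -0.1777, 0.1961]
tcp_rot: [0.002, 0.226, 0.974, -0.0]
contact_force: [0.4, 0.9, -2.9]
grip_width: 0.0237
grasp_force: 45.0
```

Emit:
apply_moves(
  targets=[
    {"travel":[0.003,0.03,0],"yaw":0.03},
    {"travel":[0.003,0.03,0],"yaw":0.03},
    {"travel":[0.003,0.03,0],"yaw":0.03},
    {"travel":[0.003,0.03,0],"yaw":0.03},
    {"travel":[0.003,0.03,0],"yaw":0.03},
    {"travel":[0.003,0.03,0],"yaw":0.03},
    {"travel":[0.004,0.025,0],"yaw":0.02},
    {"travel":[0.003,0.015,0],"yaw":0},
    {"travel":[0,0.005,0],"yaw":0},
    {"travel":[0,0,0],"yaw":0},
  ],
)

```text
time_s: 14.42
eef_pos: [0.4738, 0.05, 0.1942]
tcp_rot: [0.0, 0.126, 0.992, -0.0]
contact_force: [1.0, 0.3, -0.8]
grip_width: 0.0238
grasp_force: 45.0
```

```bash
python3 - <<'E'
from h import *
c=r.capture("top");s=r.capture("scene")
p=r.sense(); print(p["time_s"],p["eef_pos"],p["tcp_rot"],p["grip_width"],p["grasp_force"])
for n,k in(("top",c),("scene",s)): print(n,[(t,[(np.round(l["xyz"],4),round(l["p"],2)) for l in r.landmark_of(k,t)[:2]]) for t in("coupler","nipple")])
I=s["pixels"].astype(int); L=r.silhouettes(s,"coupler"); m=L[0]["mask"]; print(m.sum(),L[0]["p"])
v,u=np.argwhere(m).mean(0).astype(int)
def crop(k,u,v,h=30): return cv2.resize(k["pixels"][v-h:v+h,u-h:u+h,::-1],(400,400),interpolation=cv2.INTER_CUBIC)
print(u,v); a=crop(s,u,v,35); b=a.copy(); ed=cv2.Canny(cv2.resize(m[v-35:v+35,u-35:u+35].astype(np.uint8)*255,(400,400)),50,150); b[ed>0]=(0,255,255)
cv2.imwrite("pics/c6.png",np.hstack([a,b]))
E
```

```text
14.5167 [0.47370509 0.04816841 0.19408661] [ 4.18618706e-05  1.27017459e-01  9.91900464e-01 -1.78940950e-04] 0.023794970518128726 44.9987193569541
top [('coupler', []), ('nipple', [(array([0.5504, 0.1164, 0.0034]), 0.27)])]
scene [('coupler', [(array([0.5013, 0.0405, 0.1273]), 0.88)]), ('nipple', [(array([ 0.707 ,  0.3267, -0.0031]), 0.71), (array([0.52  , 0.0342, 0.0668]), 0.54)])]
528 0.64
295 182
```

View pics/c6.png

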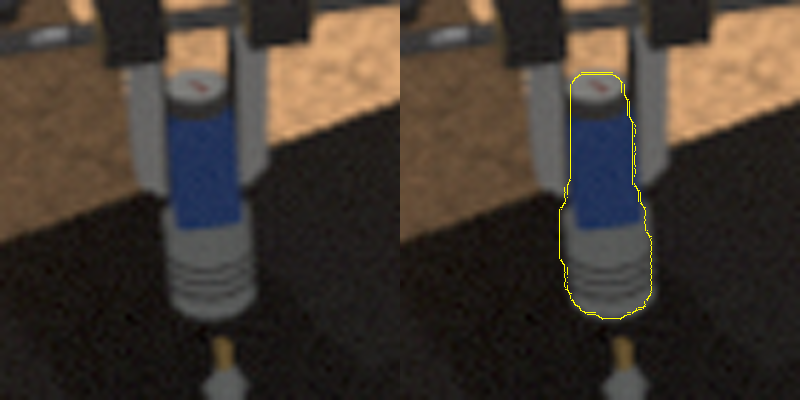

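```bash
python3 - <<'E'
from h import *
np.set_printoptions(precision=2,suppress=True)
s=r.capture("scene");c=r.capture("top")
n=np.array([-.4091,.1058,.9063]);N=np.array([.520,.0375,.070])
u,v=295,182
f=lambda P:((proj(s,P)-[u-35,v-35]+.5)*400/70)
print("pin 38,26,21",f([N+.038*n,N+.026*n,N+.021*n]).ravel())
G=r.sense()["eef_pos"]-[0,0,.006]
M=G-.0638*n; print("mouth,cap",f([M,M+.092*n]).ravel())
t=np.linspace(0,2*np.pi,60);a=np.cross(n,[0,1,0]);a/=np.linalg.norm(a);b=np.cross(n,a)
E=f(M+.016*(np.cos(t)[:,None]*a+np.sin(t)[:,None]*b)); print("collar mouth L,R,bottom",E[:,0].min(),E[:,0].max(),E[:,1].max())
C=f(M+.092*n+.012*(np.cos(t)[:,None]*a+np.sin(t)[:,None]*b)); print("cap L,R,top,bot",C[:,0].min(),C[:,0].max(),C[:,1].min(),C[:,1].max())
print("dpix per mm x,y,z",f([N,N+[.001,0,0],N+[0,.001,0],N+[0,0,.001]])[1:]-f([N]))
# top: pin tip predicted vs shoulder (static)
print("top pin",proj(c,[N+.038*n,N]).ravel())
E
```

```text
pin 38,26,21 [217.69 342.11 220.32 369.   221.4  380.11]
mouth,cap [212.71 293.63 190.78  69.19]
collar mouth L,R,bottom 170.2093306617803 255.2412580403117 315.1263322421838
cap L,R,top,bot 157.29139622014307 224.30510706984478 54.82388503271425 83.83897566136332
dpix per mm x,y,z [[ 1.05  1.96]
 [ 2.34 -0.89]
 [-0.04 -1.41]]
top pin [332.68 285.4  333.91 279.04]
```

```bash
cat >fit.py <<'E'
from h import *
from scipy.optimize import minimize
S=6
def fitc(s,G,yaw,bias,x0=(25,63.8,0),verbose=True):
    ex=np.array([np.cos(yaw),np.sin(yaw),0]);ey=np.array([-np.sin(yaw),np.cos(yaw),0])
    u0,v0=(proj(s,[G])[0]).astype(int)-[25,25]; W,H=55,70
    I=s["pixels"][v0:v0+H,u0:u0+W].astype(float)
    blue=np.clip((I[...,2]-I[...,0]-10)/45,0,1); lum=I.mean(2)
    def hull(P,m,val): cv2.fillConvexPoly(m,cv2.convexHull(((proj(s,P)+bias-[u0,v0]+.5)*S).astype(np.int32)),val)
    t=np.linspace(0,2*np.pi,40)[:,None]
    def render(p):
        th,g,ph=np.radians(p[0]),p[1]/1000,np.radians(p[2])
        n=np.cos(ph)*(-np.sin(th)*ex+np.cos(th)*[0,0,1])+np.sin(ph)*ey
        a=np.cross(ey,n);a/=np.linalg.norm(a);b=np.cross(n,a); M=np.array(G)-g*n+p[3]/1000*a if len(p)>3 else np.array(G)-g*n
        cyl=lambda R,z0,z1:np.vstack([M+R*(np.cos(t)*a+np.sin(t)*b)+z*n for z in(z0,z1)])
        col=np.zeros((H*S,W*S),np.uint8);bl=col.copy()
        hull(cyl(.016,0,.038),col,255)
        P=[M+z*n+.012*(i*a+j*b) for z in(.038,.084) for i in(-1,1) for j in(-1,1)]
        hull(np.array(P),col,0);hull(np.array(P),bl,255);hull(cyl(.012,.084,.092),bl,0)
        d=lambda m:cv2.resize(m,(W,H),interpolation=cv2.INTER_AREA)/255.
        return d(col),d(bl),M,n
    bg=np.percentile(lum,20)
    colI=np.clip((lum-bg-15)/40,0,1)*(1-blue)
    def loss(p):
        c_,b_,M,n=render(p); mask=np.zeros((H,W)); vm=int(proj(s,[M+.030*n])[0,1]-v0); vb=int(proj(s,[M-.004*n])[0,1]-v0+6)
        # collar: lower half, up to just below mouth
        um=int(proj(s,[M])[0,0]-u0); mask[43:61,max(um-14,0):um+15]=1
        pin=loss.pin
        return (np.abs(b_-blue)).sum()+(np.abs(c_-colI)*mask*pin).sum()
    loss.pin=np.ones((H,W))
    best=minimize(loss,x0,method="Nelder-Mead",options=dict(initial_simplex=[list(x0)]+[[x0[j]+(5 if j==i else 0) for j in range(len(x0))] for i in range(len(x0))],maxiter=150,xatol=.05,fatol=.05))
    return best,render(best.x),(u0,v0,blue,colI)
E
python3 - <<'E'
from fit import *
np.set_printoptions(precision=2,suppress=True)
s=r.capture("scene"); G=r.sense()["eef_pos"]-[0,0,.006]
for bias in([0,0],[.75,-.35]):
    b,(c_,b_,M,n),(u0,v0,bl,co)=fitc(s,G,np.radians(-14.6),np.array(bias)); print(bias,b.x,b.fun,M*1000,bl.sum(),co[43:61].sum())
    for th in(15,20,25,30):
        from scipy.optimize import minimize
    
z=lambda a:cv2.resize((a*255).astype(np.uint8),(330,420),interpolation=cv2.INTER_NEAREST)
cv2.imwrite("pics/f1.png",np.hstack([cv2.merge([z(bl),z(b_),z(c_)]),cv2.merge([z(co),z(b_),z(c_)])]))
E
```

```text
Traceback (most recent call last):
  File "fit.py", line 31, in fitc
    best=minimize(loss,x0,method="Nelder-Mead",options=dict(initial_simplex=[list(x0)]+[[x0[j]+(5 if j==i else 0) for j in range(len(x0))] for i in range(len(x0))],maxiter=150,xatol=.05,fatol=.05))
  File "fit.py", line 25, in loss
    c_,b_,M,n=render(p); mask=np.zeros((H,W)); vm=int(proj(s,[M+.030*n])[0,1]-v0); vb=int(proj(s,[M-.004*n])[0,1]-v0+6)
              ~~~~~~^^^
  File "fit.py", line 13, in render
    n=np.cos(ph)*(-np.sin(th)*ex+np.cos(th)*[0,0,1])+np.sin(ph)*ey
                                 ~~~~~~~~~~^~~~~~~~
TypeError: can't multiply sequence by non-int of type 'numpy.float64'
```

```bash
sed -i 's/np.cos(th)\*\[0,0,1\]/np.cos(th)*np.array([0,0,1.])/' fit.py
python3 - <<'E'
from fit import *
np.set_printoptions(precision=2,suppress=True)
s=r.capture("scene"); G=r.sense()["eef_pos"]-[0,0,.006]
for bias in([0,0],[.75,-.35]):
  for x0 in((25,63.8,0),(18,68,0)):
    b,(c_,b_,M,n),(u0,v0,bl,co)=fitc(s,G,np.radians(-14.6),np.array(bias),x0); print(bias,b.x,b.fun,M*1000,bl.sum(),b_.sum(),co[43:61].sum())
z=lambda a:cv2.resize((a*255).astype(np.uint8),(330,420),interpolation=cv2.INTER_NEAREST)
cv2.imwrite("pics/f1.png",np.hstack([cv2.merge([z(bl),z(b_),z(c_)]),cv2.merge([z(co),z(b_),z(c_)])]))
E
```

```text
[0, 0] [18.4  68.98 -0.72] 55.595424836601296 [495.11  44.28 122.36] 216.44444444444443 244.5176470588235 174.58333333333334
[0, 0] [18.21 68.69 -0.76] 54.77026143790849 [494.83  44.4  122.56] 216.44444444444443 243.44313725490196 174.58333333333334
[0.75, -0.35] [18.37 69.44  1.07] 61.049019607843135 [494.67  42.17 121.92] 216.44444444444443 247.84705882352938 174.58333333333334
[0.75, -0.35] [18.48 69.42  0.99] 61.07647058823528 [494.81  42.23 121.97] 216.44444444444443 248.03921568627453 174.58333333333334
```

View pics/f1.png

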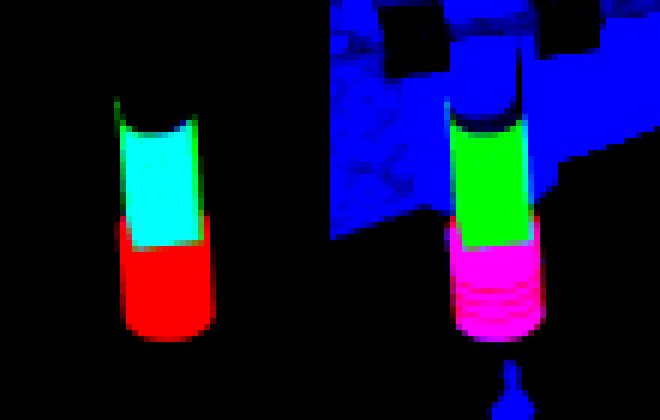

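The fit matches the coupler outline. It shows the coupler about 18.4° tilted and gripped 69 mm above its mouth, so I'll seat the mouth over the pin tip and finish the tilt there.

Emit:
apply_moves(
  targets=[
    {"travel":[0.005,-0.0005,0],"yaw":0},
    {"travel":[0.005,-0.0005,0],"yaw":0},
    {"travel":[0.001,-0.0002,-0.006],"yaw":0},
    {"travel":[0.001,-0.0002,-0.007],"yaw":0},
    {"travel":[0.001,-0.0002,-0.007],"yaw":0},
    {"travel":[0.001,-0.0002,-0.006],"yaw":0},
    {"travel":[0,0,0],"yaw":0},
    {"travel":[0,0,0],"yaw":0},
    {"travel":[0,0,0],"yaw":0},
    {"travel":[0,0,0],"yaw":0},
  ],
)

```text
time_s: 15.8
eef_pos: [0.4876, 0.0474, 0.168]
tcp_rot: [-0.0, 0.127, 0.992, 0.0]
contact_force: [-3.5, 1.2, 3.8]
grip_width: 0.024
grasp_force: 45.0
```

```bash
python3 - <<'E'
from fit import *
np.set_printoptions(precision=2,suppress=True)
s=r.capture("scene"); p=r.sense();G=p["eef_pos"]-[0,0,.006]; print(p["eef_pos"]*1000,p["contact_force"],p["torque"])
b,(c_,b_,M,n),(u0,v0,bl,co)=fitc(s,G,np.radians(-14.6),np.array([0,0]),(18,68,0)); print(b.x,b.fun,M*1000)
N=np.array([520,39.4,70]);nn=np.array([-.4091,.1058,.9063]);d=M*1000-N; print("s",d@nn,"lat",d-(d@nn)*nn)
E
```

```text
[487.71  47.44 167.99] [-3.36  0.62  3.57] [0.2  1.13 0.01]
[19.24 68.8  -0.8 ] 76.67254901960784 [509.89  42.65  97.04]
s 28.98989671560878 lat [1.75 0.19 0.77]
```

Emit:
apply_moves(
  targets=[
    {"travel":[0,0,0],"yaw":0},
    {"travel":[0,0,0],"yaw":0},
    {"travel":[-0.0012,0.0002,-0.0016],"yaw":0},
    {"travel":[-0.0012,0.0002,-0.0016],"yaw":0},
    {"travel":[-0.0012,0.0002,-0.0016],"yaw":0},
    {"travel":[-0.0012,0.0002,-0.0016],"yaw":0},
    {"travel":[-0.0012,0.0002,-0.0015],"yaw":0},
    {"travel":[-0.0012,0.0002,-0.0015],"yaw":0},
    {"travel":[0,0,0],"yaw":0},
    {"travel":[0,0,0],"yaw":0},
  ],
  force=12,
)

```text
time_s: 16.68
eef_pos: [0.4807, 0.0486, 0.1584]
tcp_rot: [0.0, 0.127, 0.992, -0.0]
contact_force: [-0.0, 0.4, -1.6]
grip_width: 0.0239
grasp_force: 12.0
```

```bash
cat > chk.py <<'E'
from fit import *
np.set_printoptions(precision=2,suppress=True)
s=r.capture("scene"); p=r.sense();G=p["eef_pos"]-[0,0,.006]; print(p["time_s"],p["eef_pos"]*1000,p["contact_force"],p["torque"],p["grip_width"])
N=np.array([520,39.4,70]);nn=np.array([-.4091,.1058,.9063])
for x0 in((20,68,0),(26,66,0)):
    b,(c_,b_,M,n),(u0,v0,bl,co)=fitc(s,G,np.radians(-14.6),np.array([0,0]),x0); print(b.x,b.fun,M*1000)
    d=M*1000-N; print("s",d@nn,"lat",d-(d@nn)*nn)
print([(np.round(l["xyz"],4),round(l["p"],2)) for l in r.landmark_of(s,"coupler")[:1]])
E
python3 chk.py
```

```text
16.7333 [480.74  48.56 158.41] [ 0.21  0.6  -1.84] [ 0.02 -0.12  0.02] 0.024052753184754857
[19.43 69.17 -0.61] 76.83790849673203 [503.19  43.47  87.19]
s 22.887432626588918 lat [-7.45  1.65 -3.55]
[18.87 68.84 -0.74] 76.10751633986928 [502.51  43.81  87.28]
s 23.283632092120985 lat [-7.97  1.94 -3.82]
[(array([0.51, 0.04, 0.09]), 0.63)]
```

```bash
python3 - <<'E'
from fit import *
s=r.capture("scene"); G=r.sense()["eef_pos"]-[0,0,.006]
yaw=np.radians(-14.6);ex=np.array([np.cos(yaw),np.sin(yaw),0]);ey=np.array([-np.sin(yaw),np.cos(yaw),0])
u,v=296,200;h=35;Z=400/70
A=cv2.resize(s["pixels"][v-h:v+h,u-h:u+h,::-1],(400,400),interpolation=cv2.INTER_CUBIC); A=cv2.convertScaleAbs(A,alpha=1.6)
t=np.linspace(0,2*np.pi,40)[:,None]
def ov(img,th,g,col):
    th=np.radians(th);n=-np.sin(th)*ex+np.cos(th)*np.array([0,0,1.]);a=np.cross(ey,n);b=ey;M=G-g*n
    for R,z in((.016,0),(.016,.038),(.012,.092)):
        P=proj(s,M+R*(np.cos(t)*a+np.sin(t)*b)+z*n); cv2.polylines(img,[((P-[u-h,v-h]+.5)*Z).astype(np.int32)],True,col,1)
B=A.copy(); ov(B,25,.069,(0,255,255)); ov(B,19,.069,(0,255,0))
N=np.array([.520,.0385,.070]);n=np.array([-.4091,.1058,.9063])
P=((proj(s,[N,N+.021*n,N+.038*n])-[u-h,v-h]+.5)*Z).astype(np.int32)
cv2.polylines(B,[P],False,(255,0,255),1)
a=np.cross(n,ey);P=proj(s,N+.016*(np.cos(t)*np.cross(ey,n)+np.sin(t)*ey));cv2.polylines(B,[((P-[u-h,v-h]+.5)*Z).astype(np.int32)],True,(255,0,255),1)
cv2.imwrite("pics/c7.png",np.hstack([A,B]))
E
```

```text
(no output)
```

View pics/c7.png

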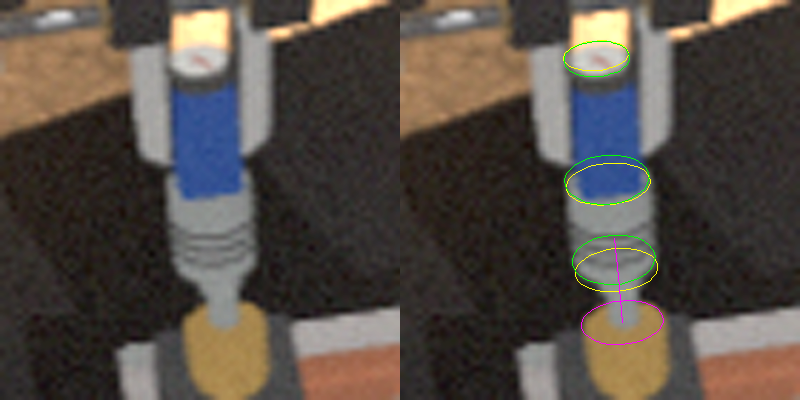

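Emit:
apply_moves(
  targets=[
    {"travel":[0.0006,-0.0002,-0.0014],"yaw":0},
    {"travel":[0.0006,-0.0002,-0.0014],"yaw":0},
    {"travel":[0.0006,-0.0001,-0.0013],"yaw":0},
    {"travel":[0,0,0],"yaw":0},
    {"travel":[0,0,0],"yaw":0},
    {"travel":[0,0,0],"yaw":0},
    {"travel":[0,0,0],"yaw":0},
    {"travel":[0,0,0],"yaw":0},
    {"travel":[0,0,0],"yaw":0},
    {"travel":[0,0,0],"yaw":0},
  ],
  force=15,
)

```text
time_s: 17.67
eef_pos: [0.4825, 0.0481, 0.1543]
tcp_rot: [0.0, 0.127, 0.992, 0.0]
contact_force: [4.6, 1.5, -1.3]
grip_width: 0.0241
grasp_force: 15.0
```

Emit:
apply_moves(
  targets=[
    {"travel":[0.0006,-0.0002,-0.0014],"yaw":0},
    {"travel":[0.0006,-0.0002,-0.0014],"yaw":0},
    {"travel":[0,0,0],"yaw":0},
    {"travel":[0,0,0],"yaw":0},
    {"travel":[0,0,0],"yaw":0},
    {"travel":[0,0,0],"yaw":0},
    {"travel":[0,0,0],"yaw":0},
    {"travel":[0,0,0],"yaw":0},
    {"travel":[0,0,0],"yaw":0},
    {"travel":[0,0,0],"yaw":0},
  ],
)

```text
time_s: 18.5
eef_pos: [0.4837, 0.0478, 0.1515]
tcp_rot: [0.0, 0.127, 0.992, 0.0]
contact_force: [2.6, 4.2, 3.2]
grip_width: 0.024
grasp_force: 15.0
```

Emit:
apply_moves(
  targets=[
    {"travel":[0.0006,0.0005,0.0003],"yaw":0},
    {"travel":[0.0006,0.0005,0.0003],"yaw":0},
    {"travel":[0,0,0],"yaw":0},
    {"travel":[0,0,0],"yaw":0},
    {"travel":[0,0,0],"yaw":0},
    {"travel":[0,0,0],"yaw":0},
    {"travel":[0,0,0],"yaw":0},
    {"travel":[0,0,0],"yaw":0},
    {"travel":[0,0,0],"yaw":0},
    {"travel":[0,0,0],"yaw":0},
  ],
)

```text
time_s: 19.33
eef_pos: [0.4847, 0.0486, 0.152]
tcp_rot: [-0.0, 0.127, 0.992, -0.0]
contact_force: [-2.6, -0.7, 4.3]
grip_width: 0.0239
grasp_force: 15.0
```

```bash
python3 chk.py
```

```text
19.3833 [484.67  48.55 152.02] [-3.13 -0.48  3.91] [-0.2   0.79 -0.01] 0.02418457540505469
[20.59 69.03 -0.15] 114.65359477124183 [508.21  42.6   81.4 ]
s 15.498263054353615 lat [-5.45  1.56 -2.64]
[20.29 68.87 -0.81] 113.80326797385621 [508.02  43.48  81.43]
s 15.695325770891152 lat [-5.56  2.42 -2.79]
[(array([0.51, 0.04, 0.09]), 0.69)]
```

Emit:
apply_moves(
  targets=[
    {"travel":[0,0,0],"yaw":0},
    {"travel":[0,0,0],"yaw":0},
    {"travel":[0.0008,-0.0002,-0.0018],"yaw":0},
    {"travel":[0.0008,-0.0002,-0.0018],"yaw":0},
    {"travel":[0.0008,-0.0002,-0.0018],"yaw":0},
    {"travel":[0.0008,-0.0002,-0.0018],"yaw":0},
    {"travel":[0,0,0],"yaw":0},
    {"travel":[0,0,0],"yaw":0},
    {"travel":[0,0,0],"yaw":0},
    {"travel":[0,0,0],"yaw":0},
  ],
  force=40,
)

```text
time_s: 20.27
eef_pos: [0.4879, 0.0478, 0.1447]
tcp_rot: [-0.0, 0.127, 0.992, -0.0]
contact_force: [-0.8, -0.8, -8.3]
grip_width: 0.0239
grasp_force: 40.0
```

Emit:
apply_moves(
  targets=[
    {"travel":[0.0008,-0.0002,-0.0018],"yaw":0},
    {"travel":[0.0008,-0.0002,-0.0018],"yaw":0},
    {"travel":[0.0008,-0.0002,-0.0018],"yaw":0},
    {"travel":[0.0008,-0.0002,-0.0018],"yaw":0},
    {"travel":[0,0,0],"yaw":0},
    {"travel":[0,0,0],"yaw":0},
    {"travel":[0,0,0],"yaw":0},
    {"travel":[0,0,0],"yaw":0},
    {"travel":[0,0,0],"yaw":0},
    {"travel":[0,0,0],"yaw":0},
  ],
)

```text
time_s: 21.1
eef_pos: [0.4916, 0.0472, 0.1379]
tcp_rot: [0.0, 0.127, 0.992, 0.0]
contact_force: [-4.5, 1.4, 5.5]
grip_width: 0.0237
grasp_force: 40.0
```

Emit:
apply_moves(
  targets=[
    {"travel":[0.0006,-0.0002,-0.0014],"yaw":0},
    {"travel":[0.0006,-0.0001,-0.0014],"yaw":0},
    {"travel":[0,0,0],"yaw":0},
    {"travel":[0,0,0],"yaw":0},
    {"travel":[0,0,0],"yaw":0},
    {"travel":[0,0,0],"yaw":0},
    {"travel":[0,0,0],"yaw":0},
    {"travel":[0,0,0],"yaw":0},
    {"travel":[0,0,0],"yaw":0},
    {"travel":[0,0,0],"yaw":0},
  ],
)

```text
time_s: 21.93
eef_pos: [0.4925, 0.0471, 0.1359]
tcp_rot: [-0.0, 0.127, 0.992, 0.0]
contact_force: [-13.0, 0.9, 27.4]
grip_width: 0.0239
grasp_force: 40.0
```

```bash
cat >tq.py <<'E'
from h import *
np.set_printoptions(precision=2,suppress=True)
p=r.sense();F=p["contact_force"]+[0,0,1.6];T=p["torque"];y=np.radians(-14.6);ey=np.array([-np.sin(y),np.cos(y),0]);n=np.array([-.4091,.1058,.9063]);a=np.cross(ey,n)
G=np.array([0,0,-.006]);TG=T-np.cross(G,F)
print(p["time_s"],p["eef_pos"]*1000,"F n,a,y",F@n,F@a,F@ey,"T@G y,a,n",TG@ey,TG@a,TG@n,"offset mm along a",1000*TG@ey/(F@n)*-1,"y",1000*TG@a/(F@n))
E
python3 tq.py; python3 chk.py
```

```text
21.9333 [492.52  47.12 135.9 ] F n,a,y 31.707807571037968 0.6889762304039895 -2.41506651329147 T@G y,a,n 2.692482504672007 -0.5447835844458031 0.19711668401916133 offset mm along a -84.91544231305767 y -17.18137033679397
21.9833 [492.51  47.11 135.89] [-13.15   1.76  26.96] [ 0.16  2.86 -0.09] 0.023663602363499455
[55.45 74.48  2.65] 134.72271241830066 [550.93  28.33  87.69]
s 2.2108929417183845 lat [ 31.84 -11.3   15.69]
[40.18 73.11  1.29] 140.13415032679737 [537.73  33.63  74.05]
s -4.193346738327435 lat [16.01 -5.33  7.85]
[(array([0.52, 0.04, 0.07]), 0.75)]
```

Emit:
apply_moves(
  targets=[
    {"travel":[0,0,0],"yaw":0},
    {"travel":[0,0,0],"yaw":0},
    {"travel":[0,0,0],"yaw":0},
    {"travel":[0,0,0],"yaw":0},
    {"travel":[0,0,0],"yaw":0},
    {"travel":[0,0,0],"yaw":0},
    {"travel":[0,0,0],"yaw":0},
    {"travel":[0,0,0],"yaw":0},
    {"travel":[0,0,0],"yaw":0},
    {"travel":[0,0,0],"yaw":0},
  ],
  force=18,
)

```text
time_s: 22.87
eef_pos: [0.4926, 0.0471, 0.1358]
tcp_rot: [0.0, 0.127, 0.992, 0.0]
contact_force: [-11.0, 2.7, 23.7]
grip_width: 0.0241
grasp_force: 18.0
```

```bash
python3 tq.py
```

```text
22.8667 [492.6   47.14 135.82] F n,a,y 27.670778969961685 0.4302336842505028 -0.1608797841364753 T@G y,a,n 2.4461295688966893 -0.36677701922933037 0.14086398772131864 offset mm along a -88.40118203943995 y -13.255030500857574
```

Emit:
apply_moves(
  targets=[
    {"travel":[0,0,0],"yaw":0},
    {"travel":[0,0,0],"yaw":0},
    {"travel":[0.0003,0,-0.0006],"yaw":0},
    {"travel":[0,0,0],"yaw":0},
    {"travel":[0,0,0],"yaw":0},
    {"travel":[0,0,0],"yaw":0},
    {"travel":[0,0,0],"yaw":0},
    {"travel":[0,0,0],"yaw":0},
    {"travel":[0,0,0],"yaw":0},
    {"travel":[0,0,0],"yaw":0},
  ],
  force=11,
)

```text
time_s: 23.7
eef_pos: [0.4933, 0.0469, 0.1349]
tcp_rot: [0.0, 0.127, 0.992, 0.0]
contact_force: [-6.0, 0.3, 13.7]
grip_width: 0.0241
grasp_force: 11.0
```

```bash
python3 tq.py
```

```text
23.7 [493.27  46.94 134.94] F n,a,y 16.326597734312298 1.1285901825291722 -1.2195321694263583 T@G y,a,n 1.232046465816094 -0.20830662577358028 0.10176310237375835 offset mm along a -75.46253578764919 y -12.758728374607951
```

Emit:
apply_moves(
  targets=[
    {"travel":[0,0,0],"yaw":0},
    {"travel":[0,0,0],"yaw":0},
    {"travel":[0,0,0],"yaw":0},
    {"travel":[0.0002,0,-0.0005],"yaw":0},
    {"travel":[0,0,0],"yaw":0},
    {"travel":[0,0,0],"yaw":0},
    {"travel":[0,0,0],"yaw":0},
    {"travel":[0,0,0],"yaw":0},
    {"travel":[0,0,0],"yaw":0},
    {"travel":[0,0,0],"yaw":0},
  ],
  force=45,
)

```text
time_s: 24.53
eef_pos: [0.4933, 0.047, 0.1348]
tcp_rot: [0.0, 0.127, 0.992, 0.0]
contact_force: [-10.1, 1.1, 23.5]
grip_width: 0.0237
grasp_force: 45.0
```

```bash
python3 tq.py; python3 - <<'E'
from fit import *
s=r.capture("scene"); G=r.sense()["eef_pos"]-[0,0,.006]
print([(np.round(l["xyz"],4),round(l["p"],2)) for l in r.landmark_of(s,"coupler")[:1]],[(np.round(l["xyz"],4),round(l["p"],2)) for l in r.landmark_of(s,"valve_grip")[:1]])
yaw=np.radians(-14.6);ex=np.array([np.cos(yaw),np.sin(yaw),0]);ey=np.array([-np.sin(yaw),np.cos(yaw),0])
u,v=300,210;h=35;Z=400/70
A=cv2.resize(s["pixels"][v-h:v+h,u-h:u+h,::-1],(400,400),interpolation=cv2.INTER_CUBIC); A=cv2.convertScaleAbs(A,alpha=1.6)
t=np.linspace(0,2*np.pi,40)[:,None]
B=A.copy();N=np.array([.520,.0385,.070])
for th,col in((25,(0,255,255)),(19,(0,255,0))):
    th=np.radians(th);n=-np.sin(th)*ex+np.cos(th)*np.array([0,0,1.]);a=np.cross(ey,n)
    for R,z in((.016,0),(.016,.038),(.012,.092)):
        P=proj(s,N+R*(np.cos(t)*a+np.sin(t)*ey)+z*n)+[.7,.3]; cv2.polylines(B,[((P-[u-h,v-h]+.5)*Z).astype(np.int32)],True,col,1)
cv2.imwrite("pics/c8.png",np.hstack([A,B]))
E
```

```text
24.5333 [493.29  47.01 134.78] F n,a,y 27.050022813749834 1.4884808612256482 -1.4541681111356461 T@G y,a,n 2.1942787489896483 -0.5967366705690822 0.18646916173215744 offset mm along a -81.11929383934832 y -22.06048677584679
[(array([0.5252, 0.0407, 0.0733]), 0.66)] [(array([0.5753, 0.2027, 0.0882]), 0.58)]
```

View pics/c8.png

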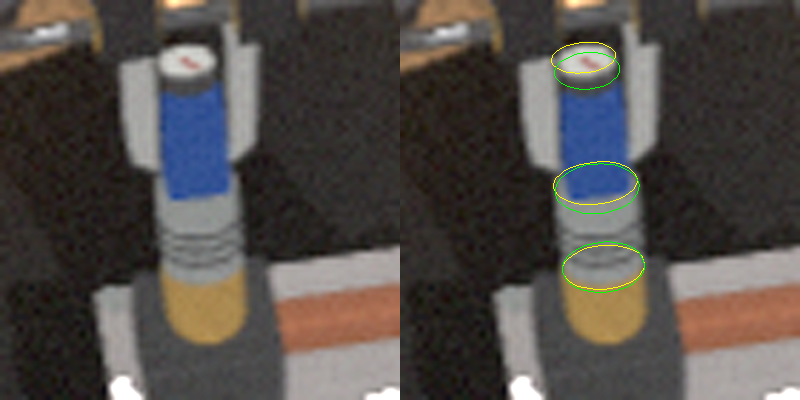

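The picture shows the collar flush on the brass shoulder at crop row ~283 of the left panel. It is in line with the nipple and there is no gap. The push is about 27 N axial, against roughly 11 N from the spring.

```bash
python3 - <<'E'
from cell import r
print(r.close_job())
E
```

```text
the job is handed in; nothing more can be done
None
```

The job is handed in, but no verdict came back: the valve pointer was on the green mark after I turned it, and the coupler is snapped on, looks flush with the brass shoulder, and is held at about 27 N with a 45 N grip.

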